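Clear the motor and lock out the feeder's support leg

TASK

The half-built sheet feeder needs its folded support leg locked out, but a stepper motor has been left standing where the leg swings. First pick up the motor and set it down gently, standing upright with its shaft up, in the shallow blue tray; then swing the leg out, away from the feeder's side, until it snaps past its spring detent and rests home at its end stop. Leave the other things on the bench where they are.

Things in the scene. Friction and masses are not known exactly. Their poses are not given: they have to be found in the camera images.
- feeder: half-built sheet feeder, fixed to the bench: dark case 180 (x) x 260 (y) mm, top at 81 mm, and from y = +27 to +123 mm of its own frame a mechanism of steel side plates and rollers up to 156 mm high. Origin: centre of its footprint on the bench; x and y along its sides. The support leg is on its -y side.
- leg (a joint): angle of the support leg about its upright hinge pin: 0 folded alongside the feeder (leg points to the feeder's -x), growing as it swings out towards the feeder's -y; a spring plunger resists from about 1.25 to 1.5 rad, and past 1.5 rad it drives the leg on to its end stop at 1.65 rad, where it is seated (about 3 to 4 N at the foot are needed to pass it)
- leg_hinge (a point): the leg's hinge axis, 25 mm above the bench, 45 mm outside the feeder's case; in the feeder's frame at x = 55, y = -175 mm. The leg is an aluminium bar 22 mm wide between 14 and 34 mm above the bench, with a round hub of 26 mm radius at the hinge
- leg_foot (a point): centre of the top of the black knob on the levelling foot at the leg's free end, 76 mm above the bench, 180 mm from the hinge axis; the knob is 30 mm in diameter from 46 to 76 mm above the bench and stands over the bar's 34 mm round end; the rubber foot below is 40 mm in diameter. Folded, the knob's centre is 35 mm in front of the case's front face
- motor: stepper motor standing upright on the bench in the leg's path, 42 x 42 mm square and 42 mm high, black with aluminium ends, about 280 g, with a 6 mm shaft rising 20 mm from the top. Origin: centre of its underside; z up along the shaft, x and y square to its faces
- tray: shallow open blue tray, fixed, 130 (x) x 150 (y) mm outside, 26 mm high, walls 4 mm. Origin: centre of its underside; x and y along its sides
- tray_in (a point): centre of the shallow tray's inner floor
- bin: deep blue bin, fixed, 130 (x) x 150 (y) mm and 70 mm high, full of spare black rollers; not for the motor. Origin: centre of its underside
- roller: loose spare feed roller standing on end, black, 34 mm in diameter, 57 mm high; bystander. Origin: centre of its underside
- oil: loose white oil bottle, 40 mm in diameter, 110 mm high; bystander. Origin: centre of its underside
- driver: loose screwdriver lying on the bench; bystander. Origin: at its middle, underneath; x along it towards the tip
Mind the look-alikes: they are no part of the job. What is shaped like the motor but red is not meant.

How it is judged:
On the way, in this order (a step that is already met when the one before it is completed fails the run):
1. the motor stands upright in the shallow tray, let go (x of motor in the frame of tray between -0.05 and 0.05 m and y of motor in the frame of tray between -0.06 and 0.06 m and z of motor in the frame of tray below 0.009 m and angle between motor's own z axis and vertical below 0.12 rad and contact force between the fingers and motor below 0.1 N and linear speed of motor below 0.03 m/s), for 0.2 s.
2. the leg is past its detent at the end stop (value of joint leg above 1.58 rad), for 0.2 s.
At the end, for the whole second after the job is handed in: The motor stands upright (within 0.12 rad) and at rest on the floor of the shallow tray, inside its walls, and the support leg is past its detent at rest at its end stop (joint above 1.58 rad of 1.65) (x of motor in the frame of tray between -0.05 and 0.05 m and y of motor in the frame of tray between -0.06 and 0.06 m and z of motor in the frame of tray below 0.009 m and angle between motor's own z axis and vertical below 0.12 rad and linear speed of motor below 0.02 m/s and value of joint leg above 1.58 rad and velocity of joint leg between -0.05 and 0.05 rad/s); the robot touches nothing.
It fails at once if the motor is dropped (more than about 3 cm) or knocked flying: faster than 0.8 m/s while no finger holds it (linear speed of motor above 0.8 m/s and contact force between the fingers and motor below 0.05 N).
It fails at once if the spare roller is moved by more than 2 cm (distance of roller from where it was at the start of the episode above 0.02 m).
It fails at once if the oil bottle is moved by more than 2 cm (distance of oil from where it was at the start of the episode above 0.02 m).
It fails at once if the screwdriver is moved by more than 2 cm (distance of driver from where it was at the start of the episode above 0.02 m).
It also fails if it takes over 62 s, if anything falls off the work surface, if the arm or the gripper's body presses on something with over 40 N, if the wrist force passes 120 N, or if a joint passes its speed limit or range.

ROBOT

A 6-joint arm with a two-finger parallel gripper is mounted at the origin on the work surface. World frame = base frame: x ahead of the robot, y to its left, z up, the work surface at z = 0. Lengths are in m, angles in rad, forces in N, time in s.
With the tool pointing down it reaches from about 0.35 to 0.775 m from the base axis. Payload 7.3 kg.
Tool frame: the origin (TCP) lies between the finger pads; the fingertips stand 14 mm ahead of it and the grasp point (between the pads) lies 5 mm behind it; z points along the fingers, y is the line along which they close (so a half turn about z gives the same grasp; the last joint's range is limited). The gripper opens to 92 mm and grips with 3 to 60 N. Pads are 19 mm wide; open, the fingers measure 130 mm over their backs; the gripper's body (75 mm by 190 mm) begins 47 mm behind the grasp point.
Start: joints at [-0.146, 0.342, 1.524, -0, 1.275, -0.146], TCP at [0.525, 0, 0.241] pointing down, gripper open.
Joint ranges: [-2.53, 2.53], [-0.77, 2.02], [0.04, 2.7], [-1, 4.14], [0.28, 2.66], [-3.11, 3.11]. Speed limits (rad/s): [2.57, 2.57, 3.14, 3.14, 3.14, 3.14].

INTERFACE

Orientations are given as [roll, pitch, yaw] about the fixed x, y, z axes, in that order (R = Rz(yaw) Ry(pitch) Rx(roll)).
In Python, from cell import robot, eyes gives the robot as it stands. The module is installed in compiled form; this text tells all that it offers.
- The arm moves only by the shell command python3 -m handwheel 'ROWS' [FORCE]. ROWS is JSON, one flat list of numbers, 5 for each row, row after row: the shift along the world's x, y, z in mm, then the turn about the world's z in rad, then the opening, from 0 (shut) to 1 (fully open). In form: [x, y, z, spin, jaw, x, y, z, spin, jaw, ...]. A call has 1 to 8 rows; each row shifts and turns the commanded pose from where the row before left it; what a row does not reach is not made up. A row lasts 1/10 s, in which the tool goes at most 50 mm and 8.59 degrees, less where a joint would pass 70% of its speed; a pose out of reach is approached as far as the arm can. A call with a gripper value outside its range is refused whole. The fingers move at their own pace and stop on an object; FORCE is the grip in N (left out, the last holds). Time passes only in rows, so rows that do not move let the fingers close. It gives the time, the measured TCP pose, the force, the opening and the grip force at its end, in the units of the state.
- robot.observe(): the state, without advancing time (a new reading comes with each control period).
- eyes.read_camera(name): name is "scene" or "side" or "wrist"; returns (picture, depth): 420x560x3 uint8, blue, green, red; 420x560 float32, m along the optical axis (not along the pixel's ray), 0 where there is no reading.
- eyes.calibration(name): a dict with "fx", "fy", "cx", "cy" (pixels), "world_to_cam" (4x4, takes a point from world to camera coordinates). Camera axes: x right, y down, z forward; pixel columns grow to the right and rows downward; lengths in m; the calibration is good to about 2 mm. A picture is of the moment at which its call begins: read the wrist's pose just before it. calibration takes no time and is no camera call; for the wrist camera it gives the pose at the moment of the call.
- robot.hand_in(): hands the job in; it is judged then, once.
The state is a dict: "time": time; "qpos": joint angles; "qvel": joint speeds; "joint_efforts": joint torques, N m; "tool_pos": TCP position; "tool_rot": TCP orientation; "contact_force": force on the tool from outside, world axes, zero at the start; "torque": the same for the moment, N m; "opening": finger opening in m; "grip_force": force on a finger pad.
Only numpy, scipy, OpenCV 4.12 (cv2) and the standard library are available. Lean on these libraries where they do the work, as an engineer would, in place of code of your own. Each camera call takes 0.05 s, during which the arm holds its last target. There are 200 camera calls.

## Working session

There is one attempt and no reset: what is moved stays moved. The work goes in short steps, Python scripts to look and compute and a shell command to move; the robot and the scene stay as the last step left them, time stands still between calls to the robot, and variables do not carry over. Pictures are saved under pics/ and viewed, at most 10 in all, crops included, and the job is handed in when it is done.

```bash
mkdir -p pics; cat > h.py <<'E'
import numpy as np,cv2
from cell import robot,eyes
def cloud(name):
    c=eyes.calibration(name); im,d=eyes.read_camera(name)
    v,u=np.mgrid[:420,:560]
    P=np.stack([(u-c['cx'])/c['fx']*d,(v-c['cy'])/c['fy']*d,d],-1)
    T=np.linalg.inv(c['world_to_cam'])
    return im,d,P@T[:3,:3].T+T[:3,3]
E
python3 - <<'E'
from h import *
for n in('scene','side'):
    im,d,W=cloud(n); cv2.imwrite(f'pics/{n}.png',im); np.savez(f'{n}.npz',im=im,d=d,W=W)
    T=np.linalg.inv(eyes.calibration(n)['world_to_cam']); print(n,T[:3,3].round(3),T[:3,2].round(2),(d>0).mean())
E
```

```text
scene [1.651 0.121 1.049] [-0.73 -0.13 -0.67] 0.9958375850340137
side [ 0.148 -1.117  0.876] [ 0.3   0.76 -0.58] 0.9960459183673469
```

View pics/scene.png

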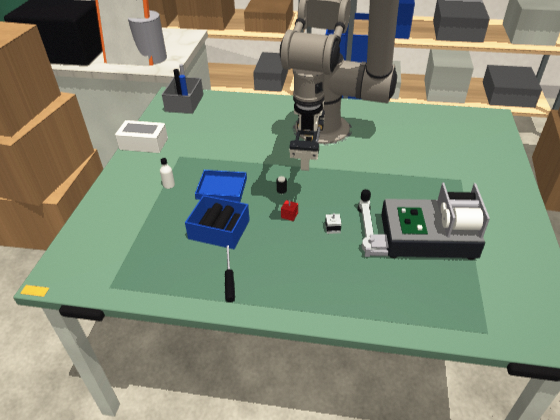

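View pics/side.png

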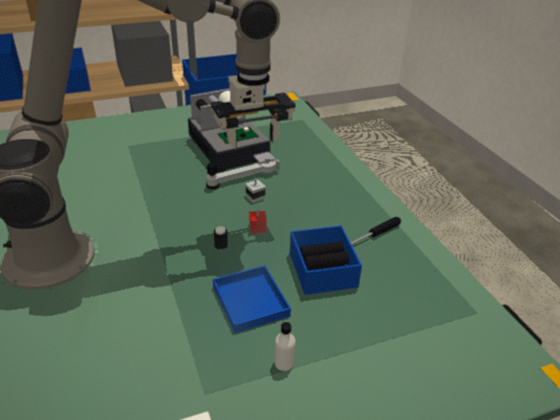

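The motor (white/black) is at scene (333,222) with the red look-alike at (289,210) and the roller at (282,184). The shallow tray is at (221,186), the bin at (218,220), the leg knob at (366,196) and the hinge at (376,243).

```bash
python3 - <<'E'
from h import *
S={n:np.load(n+'.npz') for n in('scene','side')}
def reg(n,u0,v0,u1,v1,zl,zh):
    W=S[n]['W'][v0:v1,u0:u1].reshape(-1,3); im=S[n]['im'][v0:v1,u0:u1].reshape(-1,3)
    k=(W[:,2]>zl)&(W[:,2]<zh); return W[k],im[k]
def rect(t,P):
    P=P[:,:2]
    r=cv2.minAreaRect((P*1000).astype(np.float32)); print(t,len(P),'med',np.median(P,0).round(4),'rect',np.round(r[0],1),np.round(r[1],1),round(r[2],1))
for n,b in(('scene',(318,205,348,238)),('side',(240,178,272,205))):
    rect('motor top '+n,reg(n,*b,.036,.047)[0]); rect('motor all '+n,reg(n,*b,.008,.047)[0]); rect('shaft '+n,reg(n,*b,.05,.066)[0])
for n,b in(('scene',(190,165,252,204)),('side',(205,262,296,330))):
    rect('tray rim '+n,reg(n,*b,.021,.031)[0]) 
    W,_=reg(n,*b,-.005,.015);print('floor z',np.percentile(W[:,2],[5,50,95]).round(4))
for n,b in(('scene',(352,182,376,212)),('side',(200,160,225,190))): rect('knob '+n,reg(n,*b,.069,.082)[0])
for n,b in(('scene',(355,205,392,258)),('side',(200,150,285,190))): rect('leg '+n,reg(n,*b,.02,.038)[0])
rect('case top',reg('scene',375,190,490,260,.074,.086)[0])
for n,b in(('scene',(276,198,302,224)),('side',(245,208,270,236))): rect('red '+n,reg(n,*b,.036,.047)[0])
for n,b in(('scene',(272,172,292,198)),('side',(210,222,232,250))): rect('roller '+n,reg(n,*b,.05,.062)[0])
rect('oil',reg('scene',155,150,180,190,.01,.12)[0]); rect('bin',reg('scene',180,190,252,248,.06,.08)[0])
for n,b in (('scene',(320,205,348,238)),('side',(240,178,272,205))):
    u0,v0,u1,v1=b; cv2.imwrite(f'pics/m_{n}.png',cv2.resize(S[n]['im'][v0-8:v1+8,u0-12:u1+12],None,fx=7,fy=7,interpolation=0))
E
```

```text
motor top scene 136 med [0.5689 0.0888] rect [565.   87.9] [48.3 42.5] 13.9
motor all scene 246 med [0.578  0.0885] rect [544.8  83.6] [90.3 42.1] 12.4
shaft scene 6 med [0.5642 0.0879] rect [564.7  87.8] [3.4 6.8] 89.5
motor top side 141 med [0.5565 0.0812] rect [558.1  86.8] [42.7 50.3] 11.7
motor all side 301 med [0.555  0.0733] rect [557.6  86.2] [45.6 50.4] 14.3
shaft side 10 med [0.5597 0.0838] rect [560.   87.3] [11.9  2.8] 71.2
tray rim scene 222 med [ 0.4344 -0.2978] rect [ 422.3 -298.7] [138.6 151.4] 1.4
floor z [-0.0022  0.0028  0.0098]
tray rim side 491 med [ 0.4154 -0.3113] rect [ 416.2 -299.7] [131.3 156. ] 2.4
floor z [-0.0019  0.002   0.0093]
knob scene 54 med [0.4643 0.179 ] rect [464.2 177.2] [26.2 26. ] 53.9
knob side 52 med [0.4571 0.1718] rect [456.7 172.9] [26.2 26. ] 13.6
leg scene 506 med [0.5931 0.1938] rect [570.8 205.3] [216.8  79. ] 9.3
leg side 853 med [0.5449 0.1884] rect [524.6 205.9] [193.4 259.3] 55.1
case top 2567 med [0.6019 0.3417] rect [568.7 369.2] [183.7 259.7] 5.0
red scene 134 med [ 0.5278 -0.0503] rect [525.3 -51.8] [43.4 49.6] 76.8
red side 180 med [ 0.5161 -0.0595] rect [517.9 -54. ] [46.9 42. ] 75.9
roller scene 49 med [ 0.4158 -0.0945] rect [412.  -93.9] [26.3 29.6] 9.5
roller side 82 med [ 0.4043 -0.1001] rect [404.2 -99.3] [31.8 29.4] 75.3
oil 292 med [ 0.4399 -0.4768] rect [ 345.5 -524.9] [238.2  39.7] 26.9
bin 720 med [ 0.6215 -0.2614] rect [ 614.5 -257.4] [155.7 141.9] 81.6
```

```bash
python3 - <<'E'
from h import *
from scipy.spatial.transform import Rotation as R
s=robot.observe(); print(s['time'],s['tool_pos'],s['tool_rot'],s['opening'],s['contact_force']); print(R.from_euler('xyz',s['tool_rot']).as_matrix().round(3))
E
```

```text
0.1 [5.24638138e-01 6.18774399e-05 2.40088779e-01] [-3.14015621e+00 -2.18333003e-04  1.57076301e+00] 0.09229787709435275 [-0.08598771  0.32969797 -0.14029918]
[[ 0.     1.    -0.001]
 [ 1.    -0.     0.   ]
 [ 0.    -0.001 -1.   ]]
```

```bash
python3 -m handwheel '[18,44,0,0.11,1, 18,44,0,0.11,1, 0,0,-40,0,1, 0,0,-40,0,1, 0,0,0,0,1, 0,0,0,0,1]' 15
```

```text
time: 0.7
tool_pos: [0.561, 0.0879, 0.1609]
tool_rot: [-3.14, -0.0, 1.791]
contact_force: [0.8, -0.2, 0.6]
opening: 0.0918
grip_force: 0.0
```

```bash
python3 - <<'E'
from h import *
im,d,W=cloud('wrist'); cv2.imwrite('pics/w1.png',im)
k=(W[...,2]>.036)&(W[...,2]<.046)
n,l,st,c=cv2.connectedComponentsWithStats(k.astype(np.uint8))
for i in range(1,n):
    if st[i,4]>300:
        P=W[l==i][:,:2]*1000; print(st[i],c[i].round(),cv2.minAreaRect(P.astype(np.float32)),np.median(P,0))
E
```

```text
[ 295    0  186  106 5813] [422.  45.] ((604.4708862304688, 216.77149963378906), (126.9063491821289, 59.653324127197266), 7.0568342208862305) [631.29689703 229.78900717]
[ 253  185   54   52 2566] [280. 211.] ((560.2396850585938, 89.25505065917969), (42.076900482177734, 42.50275802612305), 12.42888355255127) [559.83465817  91.41002552]
[ 174  337   59   34 1198] [203. 349.] ((519.6629638671875, -50.610660552978516), (42.820030212402344, 42.039031982421875), 76.48371887207031) [523.49544049 -53.17513264]
```

View pics/w1.png

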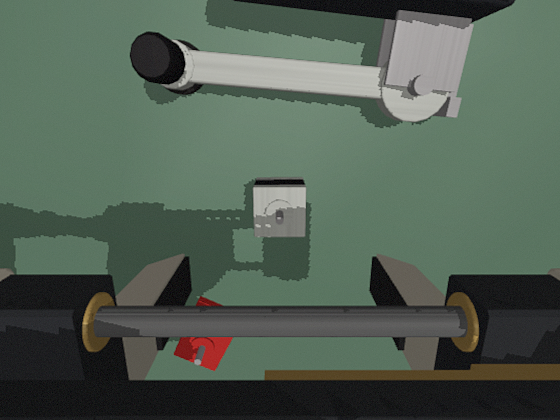

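The wrist view shows the motor at (280,210), square to the jaws. The leg is clear above it in the image and the red decoy is at (203,349). I'll descend now.

```bash
python3 -m handwheel '[-1,1.5,-40,0,1, 0,0,-40,0,1, 0,0,-35,0,1, 0,0,-20,0,1, 0,0,0,0,1, 0,0,0,0,0.3, 0,0,0,0,0.3, 0,0,0,0,0.3]' 15; python3 -m handwheel '[0,0,0,0,0.3, 0,0,0,0,0.3, 0,0,0,0,0.3]' 15
```

```text
time: 1.55
tool_pos: [0.5613, 0.0895, 0.0277]
tool_rot: [3.138, 0.001, 1.791]
contact_force: [0.2, 0.7, 0.2]
opening: 0.0721
grip_force: 0.0
time: 1.85
tool_pos: [0.5601, 0.0895, 0.026]
tool_rot: [3.141, 0.0, 1.791]
contact_force: [0.7, -0.2, -0.6]
opening: 0.0488
grip_force: 0.0
```

```bash
python3 -m handwheel '[0,0,0,0,0.3, 0,0,0,0,0.3, 0,0,0,0,0.3, 0,0,0,0,0.3]' 20; python3 -m handwheel '[0,0,10,0,0.3, 0,0,30,0,0.3, 0,0,40,0,0.3, 0,0,40,0,0.3, 0,0,0,0,0.3]' 20
```

```text
time: 2.25
tool_pos: [0.56, 0.0895, 0.0258]
tool_rot: [3.142, 0.0, 1.791]
contact_force: [-0.9, 0.1, 2.7]
opening: 0.042
grip_force: 20.0
time: 2.75
tool_pos: [0.5631, 0.0897, 0.1518]
tool_rot: [3.131, 0.002, 1.791]
contact_force: [0.7, 0.1, -1.0]
opening: 0.0419
grip_force: 20.0
```

```bash
python3 -m handwheel '[-6,-15,0,-0.01,0.3, -12,-33,0,-0.02,0.3, -12,-33,0,-0.02,0.3, -12,-33,0,-0.02,0.3, -12,-33,0,-0.02,0.3, -12,-33,0,-0.02,0.3, -12,-33,0,-0.02,0.3]'; python3 -m handwheel '[-12,-33,0,-0.02,0.3, -12,-33,0,-0.02,0.3, -12,-33,0,-0.02,0.3, -12,-33,0,-0.02,0.3, -12,-28,0,-0.01,0.3, -13,-15,0,0,0.3, 0,0,0,0,0.3, 0,0,0,0,0.3]'
```

```text
time: 3.45
tool_pos: [0.4796, -0.1248, 0.1441]
tool_rot: [-3.138, -0.002, 1.659]
contact_force: [0.8, 0.1, -2.6]
opening: 0.0415
grip_force: 20.0
time: 4.25
tool_pos: [0.4078, -0.2981, 0.1445]
tool_rot: [-3.14, -0.002, 1.569]
contact_force: [-0.7, 0.8, -2.2]
opening: 0.042
grip_force: 20.0
```

```bash
python3 -m handwheel '[11,-1,-20,0,0.3, 0,0,-35,0,0.3, 0,0,-30,0,0.3, 0,0,-15,0,0.3, 0,0,-5,0,0.3, 0,0,-3,0,0.3, 0,0,0,0,0.3, 0,0,0,0,0.3]'
```

```text
time: 5.05
tool_pos: [0.4205, -0.2997, 0.0386]
tool_rot: [3.14, 0.001, 1.571]
contact_force: [0.8, -0.3, -2.3]
opening: 0.0421
grip_force: 20.0
```

```bash
python3 -m handwheel '[0,0,-2,0,0.3, 0,0,-2,0,0.3, 0,0,0,0,0.3, 0,0,0,0,0.3]'
```

```text
time: 5.45
tool_pos: [0.42, -0.2995, 0.0338]
tool_rot: [3.141, 0.0, 1.571]
contact_force: [-0.5, -0.1, -3.3]
opening: 0.0418
grip_force: 20.0
```

```bash
for i in 1 2 ; do python3 -m handwheel '[0,0,-1.5,0,0.3, 0,0,0,0,0.3, 0,0,0,0,0.3]' | egrep 'pos|contact'; done
```

```text
tool_pos: [0.42, -0.2995, 0.0322]
contact_force: [-0.2, -0.1, -3.3]
tool_pos: [0.42, -0.2995, 0.0307]
contact_force: [-0.2, 0.2, -1.9]
```

```bash
for i in 1 2 ; do python3 -m handwheel '[0,0,-1,0,0.3, 0,0,0,0,0.3, 0,0,0,0,0.3]' | egrep 'pos|contact'; done
```

```text
tool_pos: [0.4201, -0.2996, 0.0298]
contact_force: [-0.1, -0.4, -1.2]
tool_pos: [0.4201, -0.2996, 0.0298]
contact_force: [-2.0, 1.9, 9.2]
```

The motor is on the tray floor, so I'll open partway and rise.

```bash
python3 -m handwheel '[0,0,0,0,0.65, 0,0,0,0,0.65, 0,0,0,0,0.65, 0,0,0,0,0.65, 0,0,0,0,0.65]'; python3 -m handwheel '[0,0,15,0,0.65, 0,0,35,0,0.65, 0,0,40,0,0.65, 0,0,40,0,0.65, 0,0,40,0,0.65, 0,0,0,0,0]'
python3 - <<'E'
from h import *
im,d,W=cloud('side')
b=W[262:330,205:296].reshape(-1,3); c=im[262:330,205:296].reshape(-1,3).astype(int)
k=(b[:,2]>.038)&(b[:,2]<.05); print(cv2.minAreaRect((b[k,:2]*1000).astype(np.float32)),np.median(b[k],0))
for n in('side','scene'):
    im,d,W=cloud(n); np.savez(n+'.npz',im=im,d=d,W=W); cv2.imwrite(f'pics/{n}2.png',im)
W=np.load('side.npz')['W']; k=(W[...,2]>.069)&(W[...,2]<.082); P=W[160:190,200:225][k[160:190,200:225]]; print(P.mean(0))
cv2.imwrite('pics/s2.png',cv2.resize(np.load('side.npz')['im'][140:340,180:340],None,fx=3,fy=3))
E
```

```text
time: 7.15
tool_pos: [0.42, -0.2995, 0.0286]
tool_rot: [-3.142, -0.0, 1.571]
contact_force: [-0.4, 0.5, -0.5]
opening: 0.06
grip_force: 0.0
time: 7.75
tool_pos: [0.4221, -0.3014, 0.2042]
tool_rot: [3.134, 0.007, 1.571]
contact_force: [0.1, -0.6, 0.3]
opening: 0.0557
grip_force: 0.0
((418.73583984375, -301.9356384277344), (46.61631393432617, 42.57649612426758), 89.99120330810547) [ 0.41641973 -0.30730883  0.04540069]
[0.45677331 0.1731762  0.07385316]
```

View pics/s2.png

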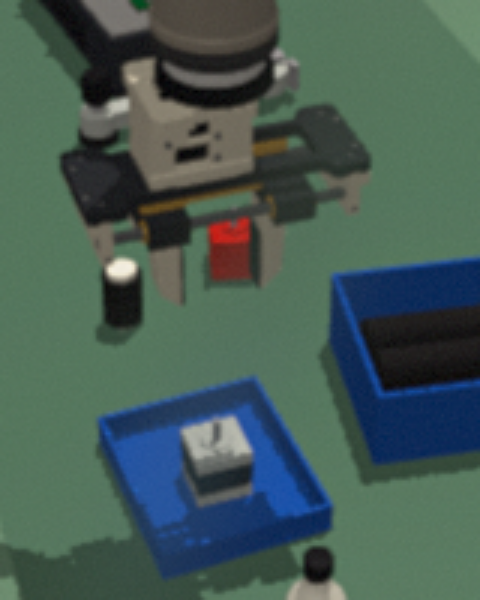

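The motor stands upright in the tray. Next I'll get a wrist view of the leg.

```bash
python3 -m handwheel '[6,20,0,0,1, 14,40,0,0,1, 14,40,0,0,1, 14,40,0,0,1, 14,40,0,0,1, 14,40,0,0,1, 14,40,0,0,1, 10,40,0,0,1]'; python3 -m handwheel '[10,40,0,0,1, 10,40,0,0,1, 0,10,0,0,1, 0,0,0,0,1, 0,0,0,0,1]'
python3 - <<'E'
from h import *
im,d,W=cloud('wrist'); cv2.imwrite('pics/w2.png',im)
def cc(m,mn):
    n,l,st,c=cv2.connectedComponentsWithStats(m.astype(np.uint8))
    for i in range(1,n):
        if st[i,4]>mn:
            P=(W[l==i][:,:2]*1000).astype(np.float32); print(st[i],np.round(cv2.minAreaRect(P)[0],1),np.round(cv2.minAreaRect(P)[1],1),cv2.minAreaRect(P)[2],'circ',cv2.minEnclosingCircle(P))
x=W[...,0];y=W[...,1];z=W[...,2]
print('knob');cc((z>.07)&(z<.082)&(y<.23)&(y>.1),150)
print('bar');cc((z>.024)&(z<.038)&(y<.25)&(y>.1),300)
print('case');cc((z>.076)&(z<.086)&(y>.2),300)
E
```

```text
time: 8.7
tool_pos: [0.5197, 0.0023, 0.1967]
tool_rot: [-3.138, -0.0, 1.571]
contact_force: [0.8, -0.2, -0.0]
opening: 0.0915
grip_force: 0.0
time: 9.2
tool_pos: [0.5393, 0.0897, 0.1976]
tool_rot: [-3.139, 0.001, 1.571]
contact_force: [0.8, -0.0, 0.2]
opening: 0.0915
grip_force: 0.0
knob
[ 154   75   40   41 1234] [459.7 180. ] [28.6 28.9] 55.26164245605469 circ ((459.688720703125, 179.8312225341797), 14.845091819763184)
bar
[ 182    3  258  114 6723] [563.9 191.3] [225.5  62.8] 14.63110637664795 circ ((559.86181640625, 206.69834899902344), 113.61653137207031)
[218   6 151  23 613] [549.7 239.7] [120.5   2.4] 5.770772933959961 circ ((549.6351928710938, 240.68228149414062), 60.23119354248047)
case
```

View pics/w2.png

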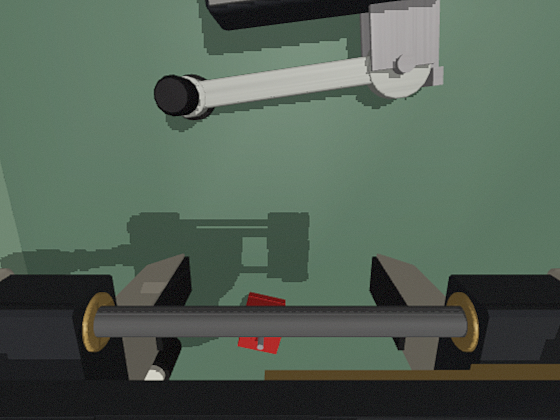

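The knob is at wrist (177,95) and the hinge pin at (403,64). I'll move over the knob and grip it.

```bash
python3 -m handwheel '[-40,44,0,0,1, -40,44.5,0,0,1, 0,0,0,0,1, 0,0,0,0,1]'; python3 -m handwheel '[0,0,-40,0,1, 0,0,-40,0,1, 0,0,-35,0,1, 0,0,-18,0,1, 0,0,0,0,1, 0,0,0,0,0.1, 0,0,0,0,0.1, 0,0,0,0,0.1]' 15;  python3 -m handwheel '[0,0,0,0,0.1, 0,0,0,0,0.1, 0,0,0,0,0.1, 0,0,0,0,0.1, 0,0,0,0,0.1, 0,0,0,0,0.1]'
python3 - <<'E'
import numpy as np
h=np.array([638,199.]);f=lambda t:h+180*np.array([np.cos(np.radians(186.5)+t),np.sin(np.radians(186.5)+t)])
t=np.linspace(0,1.65,23);P=np.array([f(a) for a in t]);print(P[[0,-1]],np.round(np.diff(P,axis=0),1).tolist())
E
```

```text
time: 9.65
tool_pos: [0.4727, 0.1641, 0.199]
tool_rot: [3.141, 0.0, 1.571]
contact_force: [0.1, 0.1, 0.5]
opening: 0.0918
grip_force: 0.0
time: 10.45
tool_pos: [0.474, 0.1645, 0.067]
tool_rot: [3.139, -0.0, 1.57]
contact_force: [0.3, 0.2, 0.2]
opening: 0.0725
grip_force: 0.0
time: 11.05
tool_pos: [0.4623, 0.1635, 0.0645]
tool_rot: [-3.118, 0.004, 1.573]
contact_force: [-29.2, -5.4, 21.9]
opening: 0.032
grip_force: 15.0
[[459.15706598 178.62342152]
 [672.46291038  22.32994649]] [[2.0, -13.3], [3.0, -13.2], [4.0, -12.9], [5.0, -12.6], [5.9, -12.1], [6.8, -11.7], [7.6, -11.1], [8.4, -10.5], [9.2, -9.9], [9.9, -9.1], [10.6, -8.4], [11.2, -7.6], [11.7, -6.7], [12.2, -5.8], [12.6, -4.9], [12.9, -3.9], [13.2, -2.9], [13.4, -1.9], [13.5, -0.9], [13.5, 0.1], [13.5, 1.1], [13.3, 2.1]]
```

The row was clipped, so the grip landed off centre. I'll open, recentre and regrip.

```bash
python3 -m handwheel '[0,0,0,0,1, 0,0,0,0,1, 0,0,0,0,1, 0,0,0,0,1, 0,0,0,0,1, 0,0,0,0,1]'; python3 -m handwheel '[0,0,0,0,1, 0,0,0,0,1, -7,7,0,0,1, -7,7,0,0,1, 0,0,0,0,1, 0,0,0,0,1]'
python3 - <<'E'
from h import *
im,d,W=cloud('side'); b=W[150:200,190:240].reshape(-1,3); c=im[150:200,190:240].reshape(-1,3)
k=(b[:,2]>.07)&(b[:,2]<.079)&(c.max(1)<70); print(k.sum(),b[k].mean(0)); cv2.imwrite('pics/s3.png',cv2.resize(im[80:240,150:330],None,fx=4,fy=4)[:600])
E
```

```text
time: 11.65
tool_pos: [0.4734, 0.1648, 0.0659]
tool_rot: [3.141, -0.0, 1.571]
contact_force: [-0.3, -0.4, 0.1]
opening: 0.0756
grip_force: 0.0
time: 12.25
tool_pos: [0.4587, 0.1791, 0.0658]
tool_rot: [3.141, 0.0, 1.572]
contact_force: [0.3, -0.5, 0.6]
opening: 0.0919
grip_force: 0.0
90 [0.47563883 0.19656926 0.07356084]
```

View pics/s3.png

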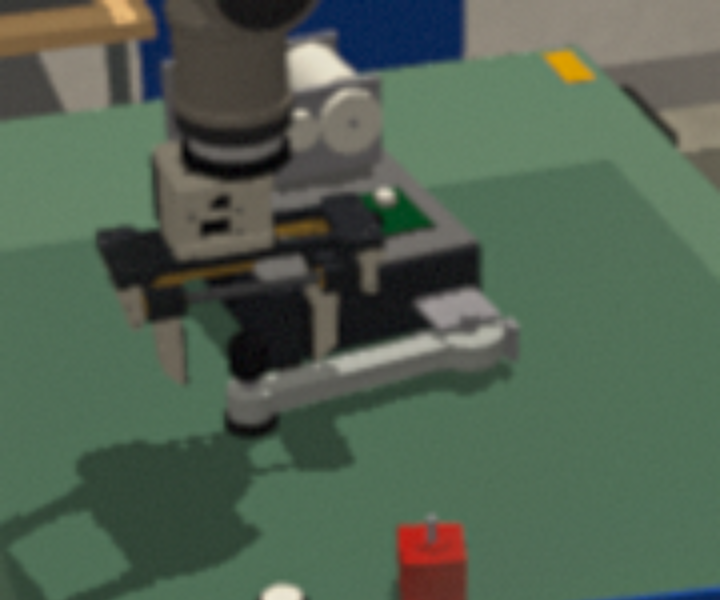

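The knob sits centred between the fingers at crop (250,355). I'll close.

```bash
python3 -m handwheel '[0,0,0,0,0.1, 0,0,0,0,0.1, 0,0,0,0,0.1, 0,0,0,0,0.1, 0,0,0,0,0.1, 0,0,0,0,0.1, 0,0,0,0,0.1, 0,0,0,0,0.1]' 10; python3 -m handwheel '[0,0,0,0,0.1, 0,0,0,0,0.1, 0,0,0,0,0.1]'
```

```text
time: 13.1
tool_pos: [0.4589, 0.1787, 0.0657]
tool_rot: [3.142, 0.0, 1.571]
contact_force: [0.1, 0.8, 0.1]
opening: 0.0322
grip_force: 0.0
time: 13.4
tool_pos: [0.4589, 0.1787, 0.0657]
tool_rot: [3.142, 0.0, 1.571]
contact_force: [-0.2, -0.4, 0.6]
opening: 0.0295
grip_force: 10.0
```

```bash
python3 -m handwheel '[2,-13.3,0,0,0.1, 3,-13.2,0,0,0.1, 4,-12.9,0,0,0.1, 5,-12.6,0,0,0.1, 0,0,0,0,0.1, 0,0,0,0,0.1]' 20
```

```text
time: 14.0
tool_pos: [0.4728, 0.1259, 0.0657]
tool_rot: [-3.141, 0.0, 1.569]
contact_force: [-1.4, -0.4, 0.7]
opening: 0.0295
grip_force: 20.0
```

```bash
python3 -m handwheel '[5.9,-12.1,0,0,0.1, 6.8,-11.7,0,0,0.1, 7.6,-11.1,0,0,0.1, 8.4,-10.5,0,0,0.1, 9.2,-9.9,0,0,0.1, 9.9,-9.1,0,0,0.1, 0,0,0,0,0.1]'; python3 -m handwheel '[10.6,-8.4,0,0,0.1, 11.2,-7.6,0,0,0.1, 11.7,-6.7,0,0,0.1, 12.2,-5.8,0,0,0.1, 12.6,-4.9,0,0,0.1, 12.9,-3.9,0,0,0.1, 0,0,0,0,0.1]'
```

```text
time: 14.7
tool_pos: [0.5193, 0.0591, 0.0653]
tool_rot: [-3.136, 0.003, 1.571]
contact_force: [-9.4, -8.9, 9.1]
opening: 0.0293
grip_force: 20.0
time: 15.4
tool_pos: [0.5915, 0.018, 0.0653]
tool_rot: [-3.138, 0.009, 1.572]
contact_force: [-8.6, -25.0, 6.5]
opening: 0.0283
grip_force: 23.9
```

Radial preload shows the real arc lies about 7 mm further toward -y, so I'll correct for that and push through the detent.

```bash
python3 -m handwheel '[0,-7,0,0,0.1, 0,0,0,0,0.1, 12,-3,0,0,0.1, 12,-2,0,0,0.1, 12,-1,0,0,0.1, 0,0,0,0,0.1]'
```

```text
time: 16.0
tool_pos: [0.6286, 0.0087, 0.0653]
tool_rot: [-3.141, 0.004, 1.571]
contact_force: [-3.0, -11.1, 1.4]
opening: 0.0261
grip_force: 21.6
```

```bash
python3 - <<'E'
from h import *
im,d,W=cloud('scene'); cv2.imwrite('pics/s4.png',cv2.resize(im[130:270,280:420],None,fx=4,fy=4))
E
```

```text
(no output)
```

View pics/s4.png

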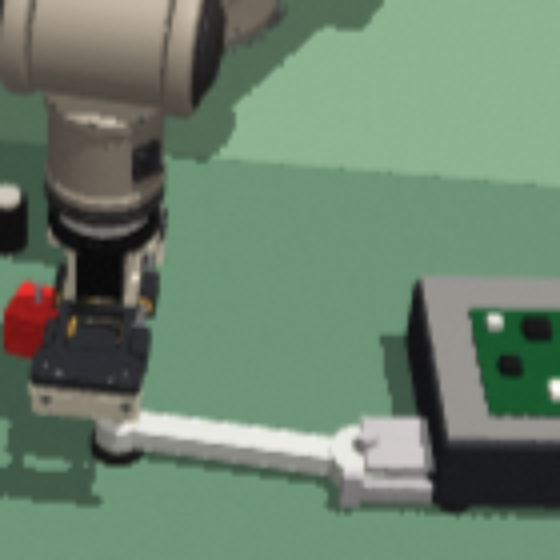

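The leg is nearly perpendicular, with the knob slightly to +y of the jaws. I'll loosen to a cage, recentre, then push on.

```bash
python3 -m handwheel '[0,0,0,0,0.42, 0,0,0,0,0.42, 0,6,0,0,0.42, 0,6,0,0,0.42, 0,0,0,0,0.42]'; python3 -m handwheel '[10,0,0,0,0.42, 10,0,0,0,0.42, 10,0,0,0,0.42, 8,0,0,0,0.42, 0,0,0,0,0.42, 0,0,0,0,0.42, 0,0,0,0,0.42]'
```

```text
time: 16.55
tool_pos: [0.6278, 0.0255, 0.0657]
tool_rot: [-3.142, -0.001, 1.572]
contact_force: [-1.3, 0.4, -1.1]
opening: 0.0382
grip_force: 0.6
time: 17.25
tool_pos: [0.6663, 0.0241, 0.066]
tool_rot: [3.14, 0.0, 1.571]
contact_force: [3.6, -0.1, -0.5]
opening: 0.0391
grip_force: 1.6
```

```bash
python3 -m handwheel '[5,0,0,0,0.7, 0,0,0,0,0.8, 0,0,0,0,0.8, 0,0,0,0,0.8, 0,0,0,0,0.8]'; python3 -m handwheel '[0,0,30,0,0.8, 0,0,40,0,0.8, 0,0,40,0,0.8, -40,0,20,0,0.8, -40,0,0,0,0.8, -40,0,0,0,0.8, -40,0,0,0,0.8, 0,0,0,0,0.8]'
python3 - <<'E'
from h import *
im,d,W=cloud('scene'); cv2.imwrite('pics/s5.png',cv2.resize(im[150:270,180:420],None,fx=3.3,fy=3.3))
k=np.zeros(d.shape,bool);k[190:260,280:380]=True
k&=(W[...,2]>.069)&(W[...,2]<.079)&(W[...,1]<.1)&(W[...,0]>.62); print(k.sum(),cv2.minAreaRect((W[k][:,:2]*1000).astype(np.float32)))
E
```

```text
time: 17.75
tool_pos: [0.6707, 0.024, 0.0657]
tool_rot: [-3.141, -0.0, 1.571]
contact_force: [0.7, -0.0, -0.6]
opening: 0.0719
grip_force: 0.0
time: 18.55
tool_pos: [0.5054, 0.0246, 0.1954]
tool_rot: [-3.136, -0.0, 1.571]
contact_force: [0.3, -0.3, 0.5]
opening: 0.0735
grip_force: 0.0
63 ((676.0787963867188, 26.599332809448242), (25.233205795288086, 29.911869049072266), 47.86039352416992)
```

View pics/s5.png

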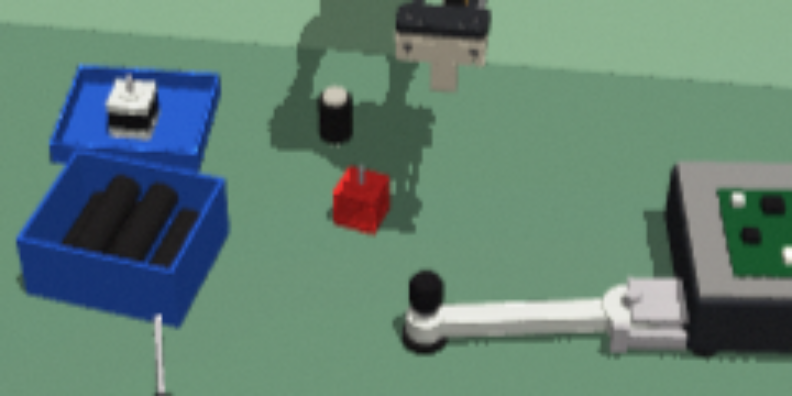

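The motor is upright in the tray. The knob is at about (0.672, 0.025), which matches the computed end stop, and the arm is clear of everything. I'll hand in.

```bash
python3 -m handwheel '[0,0,0,0,0.8, 0,0,0,0,0.8, 0,0,0,0,0.8]' | head -1; python3 -c "
from cell import robot; print(robot.hand_in())"
```

```text
time: 18.9
the job is handed in; nothing more can be done
None
```

The job is handed in at about 19 s of the 62 s allowed. The last picture shows the motor upright in the shallow tray and the leg past its detent at its end stop. The hand-in gave no verdict.

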